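# Clamp a resin block holder in the collet of a trimming stand

## Task

Take the block holder that carries the resin block out of the rack by its square collar, without touching the resin, set its shank in the open collet of the trimming stand and slide it gently down until it is fully home on the stop inside. Then turn the knurled collet nut clockwise (seen from above) until the collet grips the shank firmly, which is when it takes about 0.4 N m to turn the nut further, and stop there: overtightening cracks the plastic. Let go, leaving the holder upright and gripped, and do not disturb the empty holders, the dish or the bottle.

Things in the scene. Friction and masses are not known exactly. Their poses are not given: they have to be found in the camera images.
- stub: the block holder to clamp: grey plastic, upright in one of the rack's three holes, about 34 g (varies). Round shank 12 mm wide, 28 mm long, 2 mm chamfer at its lower end; on it a square collar 20 x 20 mm, 12 mm tall (28 to 40 mm above the origin), resting on the rack's top; on that the resin block. Origin: centre of the shank's lower end, z up along the shank, x and y square to the collar's sides
- stub_end (a point): centre of the shank's lower end (same point as the origin of stub)
- stub_collar (a point): centre of the stub's square collar, 34 mm above the shank's lower end
- block: the small stepped amber resin block on top of the stub's collar, 13 x 11 mm at its foot, 10 mm tall, brittle: not to be gripped or pressed. Origin: centre of its underside, on the collar's top face
- rack: white plastic block 58 x 180 x 34 mm, fixed, with three 13.5 mm holes in a row along its y axis at y = -60, 0 and +60 mm, 30 mm deep; the three holders stand in them, in any order. Origin: centre of its underside
- chuck: the trimming stand, fixed: round dark steel base 92 mm wide, 22 mm tall, a 31 mm column, and at the top the collet chuck, axis vertical, with a knurled steel nut round it: 32 mm wide, 18 mm tall, 52 to 70 mm above the bench, free all round. Four steel jaws, 9.5 mm wide, show inside the nut and stand 1.5 mm above it. Origin: centre of the base's underside
- chuck_mouth (a point): centre of the collet's mouth, level with the jaws' upper faces, 71.5 mm above the bench. At the start the open bore between the jaws is 13.4 to 17.4 mm wide (it varies), with a lead-in of about 2 mm; the shank goes 24 mm deep to the stop, and the collar's underside then stands 4 mm above the mouth
- chuck_stop: flat steel stop (15 mm disc) at the bottom of the collet bore. Origin: centre of its upper face, 24 mm below the mouth, 47.5 mm above the bench: the shank is home when its lower end stands on it
- nut_mid (a point): centre of the nut, on its axis, 61 mm above the bench. Turns in place, clockwise from above to close; the jaws meet the shank after 0.35 to 1.35 rad (not told). Torque to turn it: 0.21 N m free; past touch 0.34 at 0.4 rad (16 N a jaw), 0.40 at 0.55 (24 N), 0.45 at 0.75 (30 N: limit). Held still after a slow turn it pushes back only about 0.15, 0.22, 0.27. Stays where left
- empty_a: a bystander standing in another hole of the rack: the same grey holder with a bare flat collar, no resin block on it. Origin: centre of the shank's lower end, z up along the shank
- empty_b: a bystander standing in another hole of the rack: the same grey holder with a bare flat collar, no resin block on it. Origin: centre of the shank's lower end, z up along the shank
- dish: a bystander: clear covered culture dish 90 mm wide, 15 mm tall, lying on the bench. Origin: centre of its underside
- dropper: a bystander: amber dropper bottle 34 mm wide, 70 mm tall, standing on the bench. Origin: centre of its underside
Things that resemble listed ones, but are neither listed nor needed, are in the scene too. What is shaped like the stub but black or turquoise is not meant.

How it is judged:
By the outcome, as a careful person would: the job done as asked, in the order asked, and still so for the second after the job is handed in, with the robot touching nothing.
It also fails if it takes over 72 s, if anything falls off the work surface, if the arm or the gripper's body presses on something with over 40 N, if the wrist force passes 120 N, or if a joint passes its speed limit or range.

## Robot

A 7-joint arm with a two-finger parallel gripper is mounted at the origin on the work surface. World frame = base frame: x ahead of the robot, y to its left, z up, the work surface at z = 0. Lengths are in m, angles in rad, forces in N, time in s.
With the tool pointing down it reaches from about 0.425 to 1.025 m from the base axis. Payload 3.6 kg.
Tool frame: the origin (TCP) lies midway between the tips of the shut fingers; the grasp point (between the pads) lies 19 mm behind it (robot.grip_depth is the distance from the TCP to the grasp point, in m); z points along the fingers, y is the line along which they close (so a half turn about z gives the same grasp; the last joint's range is limited). The gripper opens to 85 mm and grips with 20 to 120 N. Pads are 22 mm wide; open, the fingers measure 114 mm over their backs; the gripper's body (76 mm by 85 mm) begins 54 mm behind the grasp point. The pads swing forward as they close: fully open they stand 13 mm farther back than shut.
Start: joints at [1.026, 0.591, 0.048, 1.609, -0.033, 0.943, -0.034], TCP at [0.316, -0.653, 0.231] pointing down, gripper open.
Joint ranges: [-2.69, 2.69], [-0.47, 2.24], [-1.27, 1.36], [0.19, 2.51], [-1.53, 4.68], [0.08, 2.07], [-3.09, 3.09]. Speed limits (rad/s): [2.57, 2.57, 3.14, 3.14, 3.14, 3.14, 3.14].

## Interface

Orientations are given as [roll, pitch, yaw] about the fixed x, y, z axes, in that order (R = Rz(yaw) Ry(pitch) Rx(roll)).
In Python, from station import robot gives the robot as it stands. The module is installed in compiled form; this text tells all that it offers.
- The arm moves only by the tool apply_moves, never from a script. Its argument "rows" is a list of rows, each an object of numbers: "dx", "dy", "dz": the shift along the tool's x, y, z in m; "wx", "wy", "wz": the turn, a rotation vector about the tool's x, y, z in degrees; "jaw": the finger opening in m, from 0 to 0.0854. In form: [{"dx": .., "dy": .., "dz": .., "wx": .., "wy": .., "wz": .., "jaw": ..}, ...]. A call has 1 to 10 rows; each row shifts and turns the commanded pose from where the row before left it, along the tool's axes as they then stand; what a row does not reach is not made up. A row lasts 1/12 s, in which the tool goes at most 41.7 mm and 7.16 degrees, less where a joint would pass 70% of its speed; a pose out of reach is approached as far as the arm can. A call is refused whole if a number of a shift passes 0.0417 or a number of a turn 7.16, either way. A call with a gripper value outside its range is refused whole. The fingers move at their own pace and stop on an object; "squeeze" is the grip in N (left out, the last holds). Time passes only in rows, so rows that do not move let the fingers close. It gives the time, the measured TCP pose, the force, the opening and the grip force at its end, in the units of the state.
- robot.read_state(): the state, without advancing time (a new reading comes with each control period).
- robot.get_image(name): name is "scene" or "top" or "wrist"; returns the picture (420x560x3 uint8, red, green, blue); there is no depth.
- robot.calibration(name): a dict with "K" (3x3 intrinsics, pixels), "extrinsics" (4x4, takes a point from camera to world coordinates); the wrist camera has in their place "T_tool_cam" (4x4, takes a point from camera to tool coordinates, whose origin is the TCP and whose axes are the flange's). Camera axes: x right, y down, z forward; pixel columns grow to the right and rows downward; lengths in m; the calibration is good to about 2 mm. A picture is of the moment at which its call begins: read the wrist's pose just before it. calibration takes no time and is no camera call.
- robot.sign_off(): hands the job in; it is judged then, once.
Trained networks look in the newest picture that a camera, given by its name, has taken for a name from the list of things; names that differ only in an ending like _2 or _b are one class to them, and where a whole thing is asked for, a point or a joint stands for the part that bears it (a point fixed in the world has none). Each returns a list of dicts, best first, with "score" (0 to 1); they miss things now and then, are a little off and sometimes report something else, mostly with a low value. They report only what shows in the picture. A call takes as long as a camera call. They do not tell look-alikes from the thing itself.
- robot.search_frame(thing, camera): "centre" ([column, row] in pixels, amid what is visible of it).
- robot.place_of(thing, camera): "centre" ([column, row] in pixels: a listed point, or the origin of a listed thing).
The state is a dict: "t": time; "q": joint angles; "qd": joint speeds; "tau": joint torques, N m; "ee_pos": TCP position; "tool_rot": TCP orientation; "force": force on the tool from outside, world axes, zero at the start; "wrist_torque": the same for the moment, N m; "gripper_width": opening from 0.0 (shut) to 1.0 (fully open); "grip_force": force on a finger pad.
Only numpy, scipy, OpenCV 4.12 (cv2) and the standard library are available. Lean on these libraries where they do the work, as an engineer would, in place of code of your own. Each camera call takes 0.05 s, during which the arm holds its last target. There are 200 camera calls.

## Working session

There is one attempt and no reset: what is moved stays moved. The work goes in short steps, Python scripts to look and compute and a tool call to move; the robot and the scene stay as the last step left them, time stands still between calls to the robot, and variables do not carry over. Pictures are saved under pics/ and viewed, at most 11 in all, crops included, and the job is handed in when it is done.

Besides the shell and the picture viewer there is one more tool, called after "Call:" by a JSON object that holds its "method" and its "body", one argument or row to a line. apply_moves: Moves the arm, as the interface text tells. Its arguments: {"type":"object","properties":{"rows":{"type":"array","items":{"type":"object","properties":{"dx":{"type":"number"},"dy":{"type":"number"},"dz":{"type":"number"},"wx":{"type":"number"},"wy":{"type":"number"},"wz":{"type":"number"},"jaw":{"type":"number"}}}},"squeeze":{"type":"number"}},"required":["rows"]}

```bash
mkdir -p pics; cat > h.py <<'E'
import numpy as np, cv2
from scipy.spatial.transform import Rotation as R
from station import robot
def shot(c,n):
    im=robot.get_image(c); cv2.imwrite(f'pics/{n}.png',im[:,:,::-1]); return im
def pose():
    s=robot.read_state(); T=np.eye(4); T[:3,:3]=R.from_euler('xyz',s['tool_rot']).as_matrix() ; T[:3,3]=s['ee_pos']; return s,T
def cam(c):
    k=robot.calibration(c); K=np.array(k['K'])
    return K,(np.array(k['extrinsics']) if 'extrinsics' in k else pose()[1]@np.array(k['T_tool_cam']))
def onz(c,px,z,KE=None):
    K,E=KE or cam(c); d=E[:3,:3]@np.linalg.solve(K,[px[0],px[1],1]); o=E[:3,3]; return o+d*(z-o[2])/d[2]
def proj(c,p,KE=None):
    K,E=KE or cam(c); q=np.linalg.inv(E)@np.r_[p,1]; u=K@q[:3]; return u[:2]/u[2]
E
python3 - <<'E'
from h import *
print(robot.read_state())
a=shot('scene','s0');b=shot('top','t0')
Z=dict(stub_collar=.038,stub=.004,chuck_mouth=.0715,chuck=0,nut_mid=.061,rack=0,dish=0,dropper=0,empty_a=.004)
for c in('scene','top'):
  KE=cam(c); print(c,KE[1][:3,3].round(3),KE[0][0,0])
  for t,z in Z.items():
    for r in robot.place_of(t,c)[:4]: print(t,round(r['score'],2),np.round(r['centre'],1),onz(c,r['centre'],z,KE).round(4))
E
```

```text
{'t': 0.0, 'q': array([ 1.02650692,  0.59210962,  0.04828951,  1.60984396, -0.03331482,
        0.94268777, -0.03370485]), 'qd': array([-0.00082815,  0.00062391, -0.00231896,  0.0003692 ,  0.00058811,
        0.00111776,  0.0009727 ]), 'tau': array([ 7.79501061e-04, -5.48686767e+01,  1.54751837e+00, -1.98121691e+01,
        9.54230694e-03,  8.75260594e-03,  1.35966187e-05]), 'ee_pos': array([ 0.31551678, -0.65181715,  0.23013941]), 'tool_rot': array([-3.13935133e+00,  1.08730454e-04,  4.50864493e-01]), 'force': array([-0.30282897, -0.30622377,  0.91207411]), 'wrist_torque': array([-0.05182812,  0.00632149, -0.04249607]), 'grip_force': 0.0, 'gripper_width': 1.0007183194029918}
scene [1.006 0.399 0.659] 519.41088208463
stub_collar 0.82 [350.6 209.3] [0.4534 0.1046 0.038 ]
stub_collar 0.76 [315.9 223.5] [0.5162 0.0779 0.038 ]
stub_collar 0.7 [285.7 196.9] [4.973e-01 1.000e-04 3.800e-02]
stub_collar 0.64 [275.3 254.1] [0.608  0.0665 0.038 ]
stub 0.65 [276.3 268.8] [0.6088 0.0687 0.004 ]
stub 0.61 [351.  221.6] [0.448  0.1055 0.004 ]
stub 0.52 [310.7 239.1] [0.5239 0.0745 0.004 ]
stub 0.4
[... 761 characters left out ...]

stub_collar 0.48 [264.2 215.7] [0.5188 0.0755 0.038 ]
stub 0.61 [306.7 230.3] [ 0.4944 -0.0057  0.004 ]
stub 0.58 [253.9 255.1] [0.446  0.0973 0.004 ]
stub 0.47 [262.2 216.6] [0.5216 0.0818 0.004 ]
stub 0.47 [272.7 174.4] [0.6067 0.0615 0.004 ]
chuck_mouth 0.69 [381.4 192.7] [ 0.5564 -0.1408  0.0715]
chuck 0.85 [377.9 194.6] [ 0.5658 -0.1474  0.    ]
nut_mid 0.62 [378.9 194.9] [ 0.5543 -0.1381  0.061 ]
nut_mid 0.2 [204. 217.] [0.5135 0.1857 0.061 ]
rack 0.79 [236.7 216.3] [0.5228 0.1327 0.    ]
dish 0.77 [311.1 290.5] [ 0.3784 -0.0136  0.    ]
dropper 0.83 [292.9 137.7] [0.6837 0.0211 0.    ]
empty_a 0.64 [236.4 212.7] [0.5294 0.1329 0.004 ]
empty_a 0.47 [204.5 211.6] [0.5317 0.1964 0.004 ]
```

View pics/s0.png

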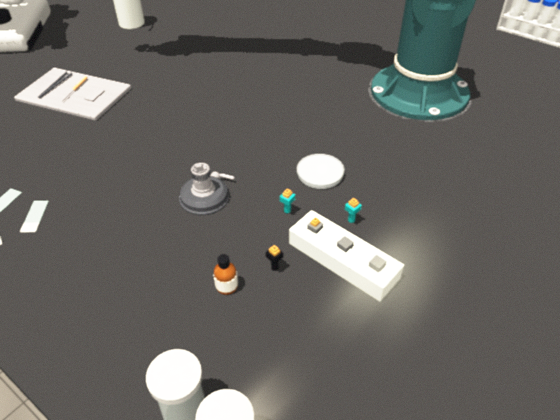

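View pics/t0.png

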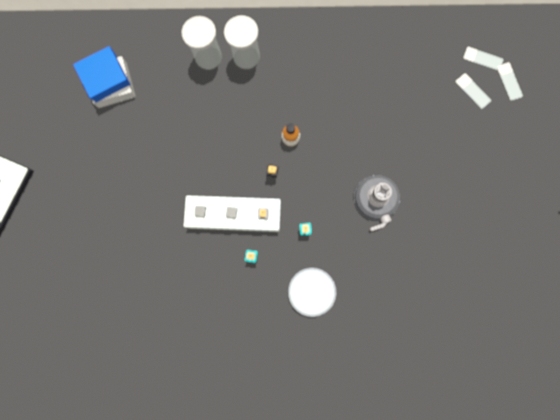

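Candidates (scene px): the grey holder with an amber block in the rack's end hole (316,224); turquoise (286,197) and (351,209); black (275,254). The rack one is the one meant, since it is grey and stands in a rack hole. I'll confirm it in a close wrist crop. I'm turning the tool first so its axes line up with the world axes.

Call:
{"method": "apply_moves", "body": {
  "rows": [
    {"wz":-7.1},
    {"wz":-7.1},
    {"wz":-7.1},
    {"wz":-7.1},
    {"wz":-7.1},
    {"wz":-7.1},
    {"wz":-7.1},
    {"wz":-7.1},
    {"wz":-7.1}
  ]
}}

```text
$.rows[0]: bad value
```

```bash
python3 - <<'E'
from h import *
s,T=pose(); print(T.round(3),s['q'].round(3)); k=robot.calibration('wrist'); print(np.round(k['K'],1),np.round(k['T_tool_cam'],4))
E
```

```text
[[ 0.9    0.436 -0.     0.316]
 [ 0.436 -0.9   -0.    -0.653]
 [-0.     0.    -1.     0.231]
 [ 0.     0.     0.     1.   ]] [ 1.026  0.591  0.048  1.609 -0.033  0.943 -0.034]
[[342.1   0.  278.1]
 [  0.  342.1 207.9]
 [  0.    0.    1. ]] [[-6.000e-04 -9.582e-01 -2.861e-01  7.360e-02]
 [ 1.000e+00 -4.000e-04 -9.000e-04  1.200e-03]
 [ 8.000e-04 -2.861e-01  9.582e-01 -1.424e-01]
 [ 0.000e+00  0.000e+00  0.000e+00  1.000e+00]]
```

Call:
{"method": "apply_moves", "body": {
  "rows": [
    {"dx":0,"dy":0,"dz":0,"wx":0,"wy":0,"wz":-7.1,"jaw":0.085},
    {"dx":0,"dy":0,"dz":0,"wx":0,"wy":0,"wz":-7.1,"jaw":0.085},
    {"dx":0,"dy":0,"dz":0,"wx":0,"wy":0,"wz":-7.1,"jaw":0.085},
    {"dx":0,"dy":0,"dz":0,"wx":0,"wy":0,"wz":-7.1,"jaw":0.085},
    {"dx":0,"dy":0,"dz":0,"wx":0,"wy":0,"wz":-7.1,"jaw":0.085},
    {"dx":0,"dy":0,"dz":0,"wx":0,"wy":0,"wz":-7.1,"jaw":0.085},
    {"dx":0,"dy":0,"dz":0,"wx":0,"wy":0,"wz":-7.1,"jaw":0.085},
    {"dx":0,"dy":0,"dz":0,"wx":0,"wy":0,"wz":-7.1,"jaw":0.085},
    {"dx":0,"dy":0,"dz":0,"wx":0,"wy":0,"wz":-7.1,"jaw":0.085}
  ]
}}

```text
t: 1.75
ee_pos: [0.3157, -0.6527, 0.2313]
tool_rot: [-3.141, 0.0, 1.572]
force: [0.3, -0.0, -0.3]
gripper_width: 0.996
grip_force: 0.0
```

Call:
{"method": "apply_moves", "body": {
  "rows": [
    {"dx":0.036,"dy":0.018,"dz":0,"wx":0,"wy":0,"wz":0,"jaw":0.085},
    {"dx":0.036,"dy":0.018,"dz":0,"wx":0,"wy":0,"wz":0,"jaw":0.085},
    {"dx":0.036,"dy":0.018,"dz":0,"wx":0,"wy":0,"wz":0,"jaw":0.085},
    {"dx":0.036,"dy":0.018,"dz":0,"wx":0,"wy":0,"wz":0,"jaw":0.085},
    {"dx":0.036,"dy":0.018,"dz":0,"wx":0,"wy":0,"wz":0,"jaw":0.085},
    {"dx":0.036,"dy":0.018,"dz":0,"wx":0,"wy":0,"wz":0,"jaw":0.085},
    {"dx":0.036,"dy":0.018,"dz":0,"wx":0,"wy":0,"wz":0,"jaw":0.085},
    {"dx":0.036,"dy":0.018,"dz":0,"wx":0,"wy":0,"wz":0,"jaw":0.085},
    {"dx":0.036,"dy":0.018,"dz":0,"wx":0,"wy":0,"wz":0,"jaw":0.085},
    {"dx":0.036,"dy":0.018,"dz":0,"wx":0,"wy":0,"wz":0,"jaw":0.085}
  ]
}}

```text
t: 2.58
ee_pos: [0.4982, -0.2918, 0.2316]
tool_rot: [3.141, 0.0, 1.566]
force: [0.3, -0.1, -0.6]
gripper_width: 0.993
grip_force: 0.0
```

Call:
{"method": "apply_moves", "body": {
  "rows": [
    {"dx":0.036,"dy":0.015,"dz":0,"wx":0,"wy":0,"wz":0,"jaw":0.085},
    {"dx":0.036,"dy":0.015,"dz":0,"wx":0,"wy":0,"wz":0,"jaw":0.085},
    {"dx":0.036,"dy":0.015,"dz":0,"wx":0,"wy":0,"wz":0,"jaw":0.085},
    {"dx":0.036,"dy":0.015,"dz":0,"wx":0,"wy":0,"wz":0,"jaw":0.085},
    {"dx":0,"dy":0,"dz":0,"wx":0,"wy":0,"wz":0,"jaw":0.085},
    {"dx":0,"dy":0,"dz":0,"wx":0,"wy":0,"wz":0,"jaw":0.085},
    {"dx":0,"dy":0,"dz":0,"wx":0,"wy":0,"wz":0,"jaw":0.085}
  ]
}}

```text
t: 3.17
ee_pos: [0.558, -0.1502, 0.2313]
tool_rot: [-3.141, 0.001, 1.566]
force: [0.1, -0.7, -0.1]
gripper_width: 0.997
grip_force: 0.0
```

```bash
cat > look.py <<'E'
from h import *
import sys
n=sys.argv[1]; s,T=pose(); im=shot('wrist',n); KE=(np.array(robot.calibration('wrist')['K']),T@np.array(robot.calibration('wrist')['T_tool_cam']))
np.savez(f'pics/{n}.npz',K=KE[0],E=KE[1])
print(s['ee_pos'].round(4),s['tool_rot'].round(4))
for a in sys.argv[2:]:
    t,z=a.split('=')
    for r in robot.place_of(t,'wrist')[:4]: print(t,round(r['score'],2),np.round(r['centre'],1),onz('',r['centre'],float(z),KE).round(4))
E
python3 look.py w1 chuck_mouth=.0715 nut_mid=.061 chuck=0
```

```text
[ 0.558  -0.1502  0.2313] [-3.1411e+00  8.0000e-04  1.5663e+00]
chuck_mouth 0.65 [278.2 180.6] [ 0.5593 -0.1426  0.0715]
nut_mid 0.94 [281.4 176.2] [ 0.5622 -0.1407  0.061 ]
chuck 0.63 [277.8 168.2] [ 0.5588 -0.1439  0.    ]
```

View pics/w1.png

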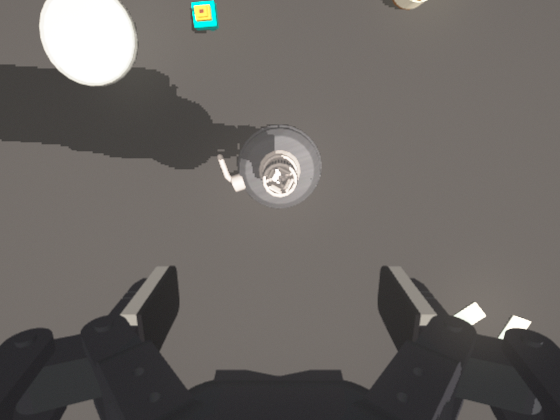

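The wrist view shows the chuck mouth at (279,180), with the nut around it. A small lever-like tool lies on the bench at (231,172), clear of the nut. Now I'll go above the stub.

Call:
{"method": "apply_moves", "body": {
  "rows": [
    {"dx":0.036,"dy":-0.007,"dz":0.01,"wx":0,"wy":0,"wz":0,"jaw":0.085},
    {"dx":0.036,"dy":-0.007,"dz":0.01,"wx":0,"wy":0,"wz":0,"jaw":0.085},
    {"dx":0.036,"dy":-0.007,"dz":0.01,"wx":0,"wy":0,"wz":0,"jaw":0.085},
    {"dx":0.036,"dy":-0.007,"dz":0.01,"wx":0,"wy":0,"wz":0,"jaw":0.085},
    {"dx":0.036,"dy":-0.006,"dz":0.01,"wx":0,"wy":0,"wz":0,"jaw":0.085},
    {"dx":0.036,"dy":-0.006,"dz":0.01,"wx":0,"wy":0,"wz":0,"jaw":0.085},
    {"dx":0,"dy":0,"dz":0.01,"wx":0,"wy":0,"wz":0,"jaw":0.06},
    {"dx":0,"dy":0,"dz":0,"wx":0,"wy":0,"wz":0,"jaw":0.05},
    {"dx":0,"dy":0,"dz":0,"wx":0,"wy":0,"wz":0,"jaw":0.05},
    {"dx":0,"dy":0,"dz":0,"wx":0,"wy":0,"wz":0,"jaw":0.05}
  ]
}}

```text
t: 4.2
ee_pos: [0.5198, 0.0643, 0.1615]
tool_rot: [3.141, 0.001, 1.563]
force: [-0.1, 0.1, 0.3]
gripper_width: 0.588
grip_force: 0.0
```

```bash
python3 look.py w2 stub_collar=.040 stub=.006 block=.046 empty_a=.006 rack=0
python3 -c "
import cv2;i=cv2.imread('pics/w2.png');cv2.imwrite('pics/w2c.png',cv2.resize(i[60:320,110:450],None,fx=2.3,fy=2.3,interpolation=cv2.INTER_CUBIC))"
```

```text
[0.5198 0.0643 0.1615] [3.1412e+00 1.0000e-03 1.5626e+00]
stub_collar 0.88 [280.9 182. ] [0.5234 0.0789 0.04  ]
stub_collar 0.88 [386.  200.2] [0.6073 0.0633 0.04  ]
stub_collar 0.73 [177.9 153.6] [0.4444 0.1019 0.04  ]
stub_collar 0.62 [247.5 268.9] [0.4945 0.0037 0.04  ]
stub 0.97 [281.9 171.3] [0.5246 0.0811 0.006 ]
stub 0.95 [253.5 254.1] [0.4972 0.002  0.006 ]
stub 0.8 [187.8 147.2] [0.4435 0.1028 0.006 ]
stub 0.76 [377.7 189.4] [0.6101 0.064  0.006 ]
block 0.79 [177.3 158.7] [0.4453 0.0988 0.046 ]
block 0.74 [389.4 198.9] [0.608 0.066 0.046]
block 0.61 [283.5 180.9] [0.5254 0.081  0.046 ]
block 0.6 [246.1 275.2] [0.4938 0.0009 0.046 ]
empty_a 0.95 [281.8 104.2] [0.5248 0.1376 0.006 ]
empty_a 0.9 [285.9  24.5] [0.5283 0.1974 0.006 ]
rack 0.86 [283.6 101.5] [0.5264 0.1398 0.    ]
```

View pics/w2c.png

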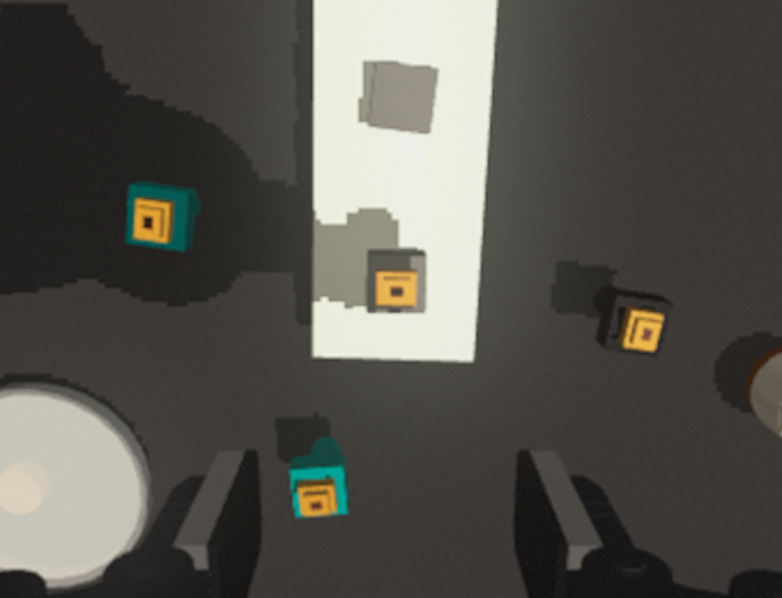

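The crop shows the grey collar with the amber block in the rack hole at px (283,182). The turquoise ones are at (180,154) and (248,270) and the black one is at (388,200), all standing on the bench. So the stub is at about (0.524, 0.080). I'll close in.

Call:
{"method": "apply_moves", "body": {
  "rows": [
    {"dx":0.008,"dy":0.002,"dz":0.02,"wx":0,"wy":0,"wz":0,"jaw":0.045},
    {"dx":0.008,"dy":0.002,"dz":0.02,"wx":0,"wy":0,"wz":0,"jaw":0.045},
    {"dx":0,"dy":0,"dz":0.02,"wx":0,"wy":0,"wz":0,"jaw":0.045},
    {"dx":0,"dy":0,"dz":0.015,"wx":0,"wy":0,"wz":0,"jaw":0.045},
    {"dx":0,"dy":0,"dz":0,"wx":0,"wy":0,"wz":0,"jaw":0.045},
    {"dx":0,"dy":0,"dz":0,"wx":0,"wy":0,"wz":0,"jaw":0.045},
    {"dx":0,"dy":0,"dz":0,"wx":0,"wy":0,"wz":0,"jaw":0.045}
  ]
}}

```text
t: 5.08
ee_pos: [0.524, 0.0824, 0.087]
tool_rot: [3.14, -0.0, 1.566]
force: [0.1, 0.1, -0.0]
gripper_width: 0.527
grip_force: 0.0
```

```bash
python3 look.py w3 stub_collar=.040 stub=.006 block=.046 empty_a=.006 
python3 - <<'E'
from h import *
d=np.load('pics/w3.npz');KE=(d['K'],d['E'])
for z in(.036,.046): print(z,proj('',[*pose()[1][:2,3],z],KE))
i=cv2.imread('pics/w3.png');cv2.imwrite('pics/w3c.png',cv2.resize(i[140:340,140:420],None,fx=2.8,fy=2.8,interpolation=cv2.INTER_CUBIC))
E
```

```text
[0.524  0.0824 0.087 ] [ 3.1404e+00 -2.0000e-04  1.5658e+00]
stub_collar 0.93 [137.8 199.6] [0.4449 0.1035 0.04  ]
stub_collar 0.71 [276.2 238.1] [0.5241 0.0794 0.04  ]
stub_collar 0.69 [232.3 342.3] [0.4948 0.0065 0.04  ]
stub_collar 0.59 [412.7 257.3] [0.6064 0.0665 0.04  ]
stub 0.87 [239.6 315.4] [0.4959 0.0038 0.006 ]
stub 0.78 [395.2 235.8] [0.607  0.0672 0.006 ]
stub 0.77 [159.2 187.5] [0.4458 0.1027 0.006 ]
stub 0.58 [275.7 218. ] [0.5236 0.0807 0.006 ]
block 0.97 [417.  266.1] [0.607  0.0636 0.046 ]
block 0.84 [275.6 242.1] [0.5238 0.0793 0.046 ]
block 0.75 [135.3 205.1] [0.4456 0.102  0.046 ]
block 0.62 [ 94.  329.5] [0.4097 0.0212 0.046 ]
empty_a 0.89 [280.9  31.5] [0.5275 0.1967 0.006 ]
empty_a 0.6 [278.4 131.7] [0.5258 0.1388 0.006 ]
0.036 [275.99940789 230.95874722]
0.046 [275.91231853 237.05171111]
```

View pics/w3c.png

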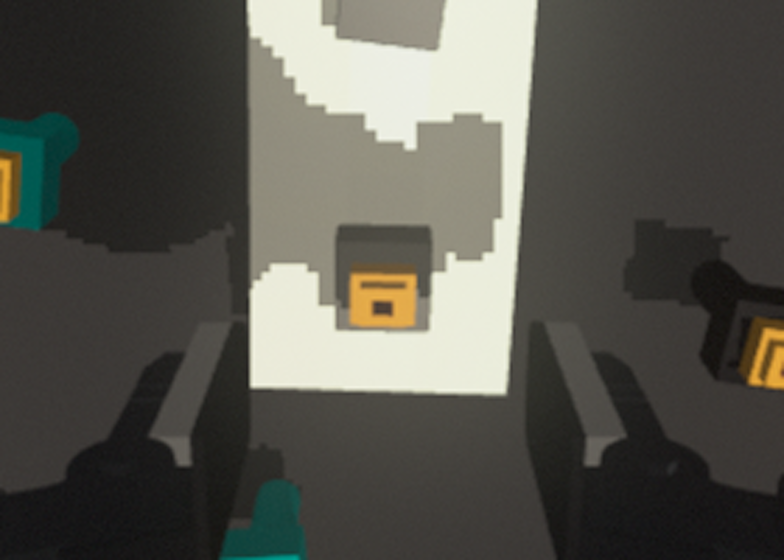

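The stub's collar is centred between the fingers to within about 0.6 mm and square to them (crop column 383 against finger middle 387). Now I'll descend to collar height.

Call:
{"method": "apply_moves", "body": {
  "rows": [
    {"dx":-0.003,"dy":-0.0005,"dz":0,"wx":0,"wy":0,"wz":0,"jaw":0.045},
    {"dx":0,"dy":0,"dz":0.012,"wx":0,"wy":0,"wz":0,"jaw":0.045},
    {"dx":0,"dy":0,"dz":0.012,"wx":0,"wy":0,"wz":0,"jaw":0.045},
    {"dx":0,"dy":0,"dz":0.012,"wx":0,"wy":0,"wz":0,"jaw":0.045},
    {"dx":0,"dy":0,"dz":0.007,"wx":0,"wy":0,"wz":0,"jaw":0.04},
    {"dx":0,"dy":0,"dz":0.006,"wx":0,"wy":0,"wz":0,"jaw":0.03},
    {"dx":0,"dy":0,"dz":0,"wx":0,"wy":0,"wz":0,"jaw":0.028},
    {"dx":0,"dy":0,"dz":0,"wx":0,"wy":0,"wz":0,"jaw":0.026},
    {"dx":0,"dy":0,"dz":0,"wx":0,"wy":0,"wz":0,"jaw":0.026},
    {"dx":0,"dy":0,"dz":0,"wx":0,"wy":0,"wz":0,"jaw":0.026}
  ]
}}

```text
t: 6.17
ee_pos: [0.5232, 0.0796, 0.0378]
tool_rot: [3.141, -0.0, 1.566]
force: [0.8, -0.1, 0.4]
gripper_width: 0.306
grip_force: 0.0
```

```bash
python3 look.py w4 stub_collar=.040
python3 - <<'E'
from h import *
i=cv2.imread('pics/w4.png');cv2.imwrite('pics/w4c.png',cv2.resize(i[200:420,140:420],None,fx=2.7,fy=2.7,interpolation=cv2.INTER_CUBIC))
E
```

```text
[0.5232 0.0796 0.0378] [ 3.1406e+00 -2.0000e-04  1.5661e+00]
stub_collar 0.95 [ 96.7 222.1] [0.446  0.1039 0.04  ]
stub_collar 0.8 [275.6 270.9] [0.5233 0.0801 0.04  ]
stub_collar 0.72 [453.4 298.2] [0.6058 0.0657 0.04  ]
```

View pics/w4c.png

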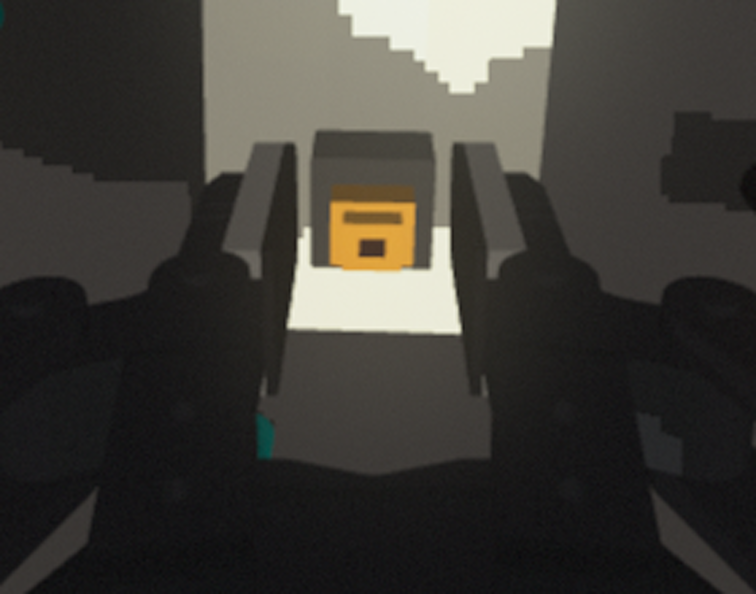

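The pads straddle the collar at crop columns 297 and 453, with the collar spanning 313 to 435, and the resin is clear of them. Gripping, then a small test lift.

Call:
{"method": "apply_moves", "body": {
  "rows": [
    {"dx":0,"dy":0,"dz":0,"wx":0,"wy":0,"wz":0,"jaw":0.015},
    {"dx":0,"dy":0,"dz":0,"wx":0,"wy":0,"wz":0,"jaw":0.01},
    {"dx":0,"dy":0,"dz":0,"wx":0,"wy":0,"wz":0,"jaw":0.01},
    {"dx":0,"dy":0,"dz":0,"wx":0,"wy":0,"wz":0,"jaw":0.01},
    {"dx":0,"dy":0,"dz":0,"wx":0,"wy":0,"wz":0,"jaw":0.01},
    {"dx":0,"dy":0,"dz":0,"wx":0,"wy":0,"wz":0,"jaw":0.01}
  ],
  "squeeze": 35
}}

```text
t: 6.77
ee_pos: [0.5231, 0.0795, 0.0379]
tool_rot: [3.141, 0.0, 1.566]
force: [-1.6, -0.9, 6.1]
gripper_width: 0.218
grip_force: 34.8
```

Call:
{"method": "apply_moves", "body": {
  "rows": [
    {"dx":0,"dy":0,"dz":-0.004,"wx":0,"wy":0,"wz":0,"jaw":0.01},
    {"dx":0,"dy":0,"dz":-0.008,"wx":0,"wy":0,"wz":0,"jaw":0.01},
    {"dx":0,"dy":0,"dz":-0.012,"wx":0,"wy":0,"wz":0,"jaw":0.01},
    {"dx":0,"dy":0,"dz":-0.016,"wx":0,"wy":0,"wz":0,"jaw":0.01},
    {"dx":0,"dy":0,"dz":-0.02,"wx":0,"wy":0,"wz":0,"jaw":0.01},
    {"dx":0,"dy":0,"dz":-0.02,"wx":0,"wy":0,"wz":0,"jaw":0.01},
    {"dx":0,"dy":0,"dz":-0.02,"wx":0,"wy":0,"wz":0,"jaw":0.01},
    {"dx":0,"dy":0,"dz":0,"wx":0,"wy":0,"wz":0,"jaw":0.01}
  ]
}}

```text
t: 7.43
ee_pos: [0.5251, 0.08, 0.141]
tool_rot: [3.135, -0.001, 1.566]
force: [0.6, 0.8, -0.1]
gripper_width: 0.219
grip_force: 34.4
```

The holder is out. I'm carrying it to just behind the chuck, so the camera sees the mouth and the held stub together.

Call:
{"method": "apply_moves", "body": {
  "rows": [
    {"dx":-0.02,"dy":0.002,"dz":0,"wx":0,"wy":0,"wz":0,"jaw":0.01},
    {"dx":-0.035,"dy":0.005,"dz":0,"wx":0,"wy":0,"wz":0,"jaw":0.01},
    {"dx":-0.035,"dy":0.005,"dz":0,"wx":0,"wy":0,"wz":0,"jaw":0.01},
    {"dx":-0.035,"dy":0.005,"dz":0,"wx":0,"wy":0,"wz":0,"jaw":0.01},
    {"dx":-0.035,"dy":0.005,"dz":0,"wx":0,"wy":0,"wz":0,"jaw":0.01},
    {"dx":-0.035,"dy":0.005,"dz":0,"wx":0,"wy":0,"wz":0,"jaw":0.01},
    {"dx":-0.035,"dy":0.005,"dz":0,"wx":0,"wy":0,"wz":0,"jaw":0.01},
    {"dx":-0.032,"dy":0.003,"dz":0,"wx":0,"wy":0,"wz":0,"jaw":0.01},
    {"dx":0,"dy":0,"dz":0,"wx":0,"wy":0,"wz":0,"jaw":0.01},
    {"dx":0,"dy":0,"dz":0,"wx":0,"wy":0,"wz":0,"jaw":0.01}
  ]
}}

```text
t: 8.27
ee_pos: [0.5557, -0.1858, 0.1367]
tool_rot: [-3.141, 0.001, 1.56]
force: [0.7, 0.6, 0.0]
gripper_width: 0.223
grip_force: 34.4
```

```bash
python3 look.py w5 chuck_mouth=.0715 nut_mid=.061 chuck=0 stub_end=.109 stub_collar=.143
python3 - <<'E'
from h import *
i=cv2.imread('pics/w5.png');cv2.imwrite('pics/w5c.png',cv2.resize(i[100:360,140:420],None,fx=2.3,fy=2.3,interpolation=cv2.INTER_CUBIC))
E
```

```text
[ 0.5557 -0.1858  0.1367] [-3.1406e+00  8.0000e-04  1.5604e+00]
chuck_mouth 0.96 [280.9 155.9] [ 0.5591 -0.1428  0.0715]
nut_mid 0.64 [283.  152.6] [ 0.5605 -0.1422  0.061 ]
chuck 0.56 [280.5 144.7] [ 0.5592 -0.1438  0.    ]
stub_end 0.9 [277.1 243.7] [ 0.5564 -0.1845  0.109 ]
stub_collar 0.76 [279.1 271.8] [ 0.5574 -0.1836  0.143 ]
```

View pics/w5c.png

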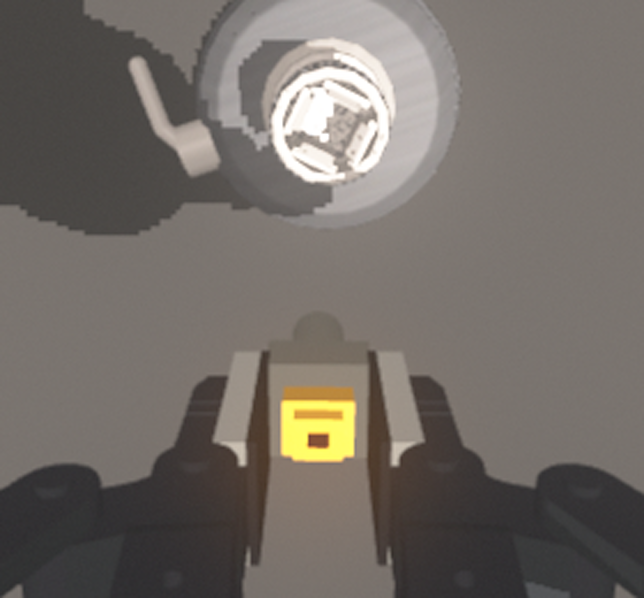

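```bash
python3 - <<'E'
from h import *
d=np.load('pics/w5.npz');KE=(d['K'],d['E'])
im=cv2.imread('pics/w5.png'); g=cv2.cvtColor(im,cv2.COLOR_BGR2GRAY)
f=lambda c,r:(c/2.3+140,r/2.3+100)
# predicted shank silhouette top row for stub at TCP y offset o
s,T=pose()
for zb in (.1037,.1047):
  for r,z in((4,zb),(6,zb+.002)):
    print('edge y if',zb,r,onz('',f(318,311),z,KE)[1]-r/1e3)
print('shank x',onz('',f(318,330),.11,KE)[0],'collar x',onz('',f(319,345),.13,KE)[0], onz('',f(319,345),.145,KE)[:2])
# optimise nut circle centre (r=16mm,z=.070) on gradient
gx=cv2.magnitude(cv2.Sobel(g,5,1,0),cv2.Sobel(g,5,0,1)); gx=cv2.GaussianBlur(gx,(0,0),.7)
a=np.linspace(0,2*np.pi,90)
for z,rs in((.070,(.0155,.016)),(.0715,(.016,)),):
  best=[]
  for r in rs:
    for x in np.arange(.553,.567,.00025):
      for y in np.arange(-.150,-.136,.00025):
        P=np.stack([x+r*np.cos(a),y+r*np.sin(a),0*a+z,0*a+1]); q=KE[0]@(np.linalg.inv(KE[1])@P)[:3]; u=(q[:2]/q[2]).astype(np.float32)
        v=cv2.remap(gx,u[0].reshape(1,-1),u[1].reshape(1,-1),1); best.append((v.mean(),r,x,y))
  best.sort(reverse=True); print(z,np.round(best[:4],5))
cv2.imwrite('pics/w5d.png',cv2.resize(cv2.convertScaleAbs(im[110:200,235:335],alpha=.75),None,fx=7,fy=6,interpolation=cv2.INTER_CUBIC) if 0 else cv2.resize(im[115:195,240:330],None,fx=7,fy=7,interpolation=cv2.INTER_CUBIC))
E
```

```text
edge y if 0.1037 4 -0.18568037332094472
edge y if 0.1037 6 -0.1869049018265699
edge y if 0.1047 4 -0.1852926375737573
edge y if 0.1047 6 -0.1865171660793825
shank x 0.5570366150801035 collar x 0.5573127917643848 [ 0.55737599 -0.1723803 ]
0.07 [[ 2.6742419e+02  1.5500000e-02  5.6050000e-01 -1.4250000e-01]
 [ 2.6632773e+02  1.5500000e-02  5.6050000e-01 -1.4225000e-01]
 [ 2.6590283e+02  1.5500000e-02  5.6025000e-01 -1.4250000e-01]
 [ 2.6527557e+02  1.5500000e-02  5.6025000e-01 -1.4225000e-01]]
0.0715 [[ 2.1712160e+02  1.6000000e-02  5.6100000e-01 -1.4225000e-01]
 [ 2.1518579e+02  1.6000000e-02  5.6100000e-01 -1.4250000e-01]
 [ 2.1423926e+02  1.6000000e-02  5.6075000e-01 -1.4225000e-01]
 [ 2.1337819e+02  1.6000000e-02  5.6100000e-01 -1.4200000e-01]]
```

View pics/w5d.png

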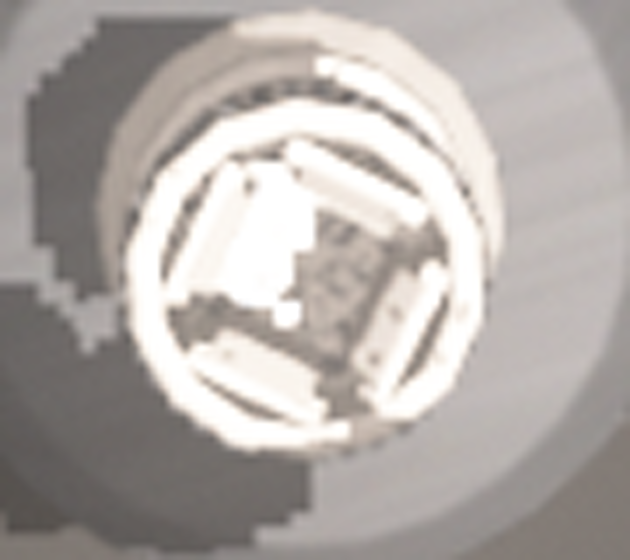

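The mouth centre, from the nut rim and the four jaws, is at px (283.7,155), giving (0.5606, −0.1427). The stub's shank is at (0.557, −0.1858). I'll move above the mouth and stop with the end about 6 mm over it.

Call:
{"method": "apply_moves", "body": {
  "rows": [
    {"dx":0.015,"dy":0.001,"dz":0,"wx":0,"wy":0,"wz":0,"jaw":0.01},
    {"dx":0.015,"dy":0.001,"dz":0,"wx":0,"wy":0,"wz":0,"jaw":0.01},
    {"dx":0.0131,"dy":0.001,"dz":0,"wx":0,"wy":0,"wz":0,"jaw":0.01},
    {"dx":0,"dy":0,"dz":0.01,"wx":0,"wy":0,"wz":0,"jaw":0.01},
    {"dx":0,"dy":0,"dz":0.01,"wx":0,"wy":0,"wz":0,"jaw":0.01},
    {"dx":0,"dy":0,"dz":0.005,"wx":0,"wy":0,"wz":0,"jaw":0.01},
    {"dx":0,"dy":0,"dz":0,"wx":0,"wy":0,"wz":0,"jaw":0.01},
    {"dx":0,"dy":0,"dz":0,"wx":0,"wy":0,"wz":0,"jaw":0.01},
    {"dx":0,"dy":0,"dz":0,"wx":0,"wy":0,"wz":0,"jaw":0.01}
  ]
}}

```text
t: 9.32
ee_pos: [0.5597, -0.1405, 0.1121]
tool_rot: [-3.141, 0.0, 1.565]
force: [0.6, -0.2, -0.4]
gripper_width: 0.219
grip_force: 34.4
```

```bash
python3 look.py w6 chuck_mouth=.0715 nut_mid=.061 stub_end=.079 stub_collar=.113
python3 - <<'E'
from h import *
i=cv2.imread('pics/w6.png');a=cv2.resize(i[170:330,200:360],None,fx=3.5,fy=3.5,interpolation=cv2.INTER_CUBIC); cv2.imwrite('pics/w6c.png',a)
robot.get_image('scene'); print(robot.read_state()['force'],robot.read_state()['wrist_torque'])
E
```

```text
[ 0.5597 -0.1405  0.1121] [-3.1412e+00  3.0000e-04  1.5648e+00]
chuck_mouth 0.72 [279.8 243.8] [ 0.5618 -0.1445  0.0715]
nut_mid 0.84 [277.6 232.9] [ 0.5606 -0.1418  0.061 ]
stub_end 0.82 [279.1 245.4] [ 0.5614 -0.1424  0.079 ]
stub_collar 0.81 [279.2 271.8] [ 0.5614 -0.141   0.113 ]
[ 0.32272081 -0.54858385  0.01162341] [-0.03618943  0.0131071  -0.03928981]
```

View pics/w6c.png

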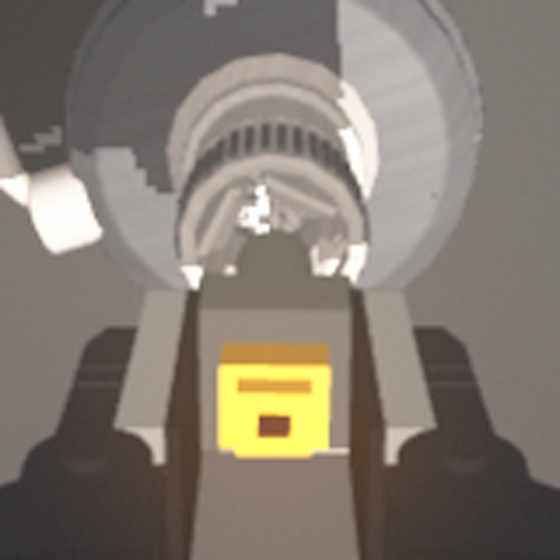

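```bash
python3 - <<'E'
from h import *
d=np.load('pics/w6.npz');KE=(d['K'],d['E']); f=lambda c,r:(c/3.5+200,r/3.5+170)
g=cv2.cvtColor(cv2.imread('pics/w6.png'),cv2.COLOR_BGR2GRAY)
gx=cv2.GaussianBlur(cv2.magnitude(cv2.Sobel(g,5,1,0),cv2.Sobel(g,5,0,1)),(0,0),.7)
a=np.linspace(np.radians(-5),np.radians(185),60); best=[]
for r in (.0155,.016):
  for x in np.arange(.556,.566,.00025):
    for y in np.arange(-.150,-.136,.00025):
      P=np.stack([x+r*np.cos(a),y+r*np.sin(a),0*a+.07,0*a+1]); q=KE[0]@(np.linalg.inv(KE[1])@P)[:3]; u=(q[:2]/q[2]).astype(np.float32)
      best.append((cv2.remap(gx,u[0].reshape(1,-1),u[1].reshape(1,-1),1).mean(),r,x,y))
best.sort(reverse=True); print(np.round(best[:6],5))
for r,z in((4,.0801),(6,.0821)): print('shank',onz('',f(277.5,231),z,KE)-[0,r/1e3,0])
E
```

```text
[[ 1.9089696e+02  1.5500000e-02  5.6025000e-01 -1.3750000e-01]
 [ 1.9044630e+02  1.5500000e-02  5.6050000e-01 -1.3750000e-01]
 [ 1.8941209e+02  1.5500000e-02  5.6050000e-01 -1.3775000e-01]
 [ 1.8835086e+02  1.5500000e-02  5.6025000e-01 -1.3775000e-01]
 [ 1.8777910e+02  1.5500000e-02  5.6025000e-01 -1.3725000e-01]
 [ 1.8582733e+02  1.5500000e-02  5.6050000e-01 -1.3725000e-01]]
shank [ 0.56155892 -0.14037793  0.0801    ]
shank [ 0.56155794 -0.14159825  0.0821    ]
```

```bash
python3 - <<'E'
from h import *
d=np.load('pics/w6.npz');KE=(d['K'],d['E']); f=lambda c,r:(c/3.5+200,r/3.5+170)
for r in(125,150,155,160): print(r,onz('',f(274,r),.07,KE)-[0,.016,0])
g=cv2.cvtColor(cv2.imread('pics/w6.png'),cv2.COLOR_BGR2GRAY); print(g[198:232,278], 'rows198+')
d=np.load('pics/w5.npz');KE=(d['K'],d['E']);g=cv2.cvtColor(cv2.imread('pics/w5.png'),cv2.COLOR_BGR2GRAY);print(g[115:185,284]);print([onz('',(283.7,r),.07,KE)[1].round(4) for r in(129.5,155,179.5)])
E
```

```text
125 [ 0.56110433 -0.13811983  0.07      ]
150 [ 0.56107726 -0.14232345  0.07      ]
155 [ 0.5610718  -0.14317049  0.07      ]
160 [ 0.56106633 -0.14401965  0.07      ]
[143 143 142 142 143 148 146 138 131 128 129 129 129 131 131 137 169 185
 184 179 166 151 148 171 186 183 169 159 160 163 162 167 176 181] rows198+
[178 203 228 233 233 206 167 172 185 188 180 152 137 139 224 252 254 254
 252 211 222 254 255 252 240 234 233 250 254 251 251 254 254 254 253 229
 189 187 183 175 182 189 181 186 191 189 177 171 169 154 150 154 179 231
 234 226 234 250 250 254 249 251 248 209 182 155 140 144 144 141]
[np.float64(-0.1273), np.float64(-0.1425), np.float64(-0.1577)]
```

The shank is within about 0.8 mm of the axis on both axes. A small correction, then a gentle descent in stages while watching the force.

Call:
{"method": "apply_moves", "body": {
  "rows": [
    {"dx":-0.0006,"dy":-0.0006,"dz":0,"wx":0,"wy":0,"wz":0,"jaw":0.01},
    {"dx":0,"dy":0,"dz":0.003,"wx":0,"wy":0,"wz":0,"jaw":0.01},
    {"dx":0,"dy":0,"dz":0.003,"wx":0,"wy":0,"wz":0,"jaw":0.01},
    {"dx":0,"dy":0,"dz":0.002,"wx":0,"wy":0,"wz":0,"jaw":0.01},
    {"dx":0,"dy":0,"dz":0.002,"wx":0,"wy":0,"wz":0,"jaw":0.01},
    {"dx":0,"dy":0,"dz":0.002,"wx":0,"wy":0,"wz":0,"jaw":0.01},
    {"dx":0,"dy":0,"dz":0,"wx":0,"wy":0,"wz":0,"jaw":0.01}
  ]
}}

```text
t: 10.2
ee_pos: [0.5589, -0.1401, 0.0997]
tool_rot: [-3.141, -0.0, 1.566]
force: [0.2, 0.2, -1.2]
gripper_width: 0.218
grip_force: 34.4
```

```bash
python3 -c "
from h import *
s=pose()[0];print(s['force'].round(2),s['wrist_torque'].round(3),s['ee_pos'].round(4))"
```

```text
[ 0.24  0.15 -1.16] [-0.015  0.014 -0.027] [ 0.5589 -0.1401  0.0997]
```

Call:
{"method": "apply_moves", "body": {
  "rows": [
    {"dx":0,"dy":0,"dz":0.002,"wx":0,"wy":0,"wz":0,"jaw":0.01},
    {"dx":0,"dy":0,"dz":0.002,"wx":0,"wy":0,"wz":0,"jaw":0.01},
    {"dx":0,"dy":0,"dz":0.002,"wx":0,"wy":0,"wz":0,"jaw":0.01},
    {"dx":0,"dy":0,"dz":0.002,"wx":0,"wy":0,"wz":0,"jaw":0.01},
    {"dx":0,"dy":0,"dz":0,"wx":0,"wy":0,"wz":0,"jaw":0.01}
  ]
}}

```text
t: 10.62
ee_pos: [0.559, -0.1407, 0.0918]
tool_rot: [-3.141, 0.0, 1.566]
force: [-0.1, -0.8, -2.1]
gripper_width: 0.224
grip_force: 34.3
```

Call:
{"method": "apply_moves", "body": {
  "rows": [
    {"dx":0,"dy":0,"dz":0.002,"wx":0,"wy":0,"wz":0,"jaw":0.01},
    {"dx":0,"dy":0,"dz":0.002,"wx":0,"wy":0,"wz":0,"jaw":0.01},
    {"dx":0,"dy":0,"dz":0.002,"wx":0,"wy":0,"wz":0,"jaw":0.01},
    {"dx":0,"dy":0,"dz":0.002,"wx":0,"wy":0,"wz":0,"jaw":0.01},
    {"dx":0,"dy":0,"dz":0,"wx":0,"wy":0,"wz":0,"jaw":0.01}
  ]
}}

```text
t: 11.03
ee_pos: [0.559, -0.1406, 0.0839]
tool_rot: [-3.141, 0.0, 1.566]
force: [0.4, -2.6, -0.3]
gripper_width: 0.222
grip_force: 34.3
```

Call:
{"method": "apply_moves", "body": {
  "rows": [
    {"dx":-0.0003,"dy":0,"dz":0.001,"wx":0,"wy":0,"wz":0,"jaw":0.01},
    {"dx":0,"dy":0,"dz":0.001,"wx":0,"wy":0,"wz":0,"jaw":0.01},
    {"dx":0,"dy":0,"dz":0.001,"wx":0,"wy":0,"wz":0,"jaw":0.01},
    {"dx":0,"dy":0,"dz":0.0005,"wx":0,"wy":0,"wz":0,"jaw":0.01},
    {"dx":0,"dy":0,"dz":0,"wx":0,"wy":0,"wz":0,"jaw":0.01}
  ]
}}

```text
t: 11.45
ee_pos: [0.559, -0.1407, 0.0807]
tool_rot: [-3.141, 0.0, 1.566]
force: [-0.7, -2.5, 1.2]
gripper_width: 0.218
grip_force: 34.5
```

Call:
{"method": "apply_moves", "body": {
  "rows": [
    {"dx":0,"dy":0,"dz":0.0005,"wx":0,"wy":0,"wz":0,"jaw":0.01},
    {"dx":0,"dy":0,"dz":0.0005,"wx":0,"wy":0,"wz":0,"jaw":0.01},
    {"dx":0,"dy":0,"dz":0,"wx":0,"wy":0,"wz":0,"jaw":0.01}
  ]
}}

```text
t: 11.7
ee_pos: [0.5591, -0.1407, 0.0797]
tool_rot: [-3.141, 0.0, 1.566]
force: [-1.9, -1.9, 1.1]
gripper_width: 0.218
grip_force: 34.6
```

Near the expected home height (0.0795). I'll continue in half-millimetre steps until the stop is felt.

Call:
{"method": "apply_moves", "body": {
  "rows": [
    {"dx":-0.0003,"dy":0,"dz":0.0005,"wx":0,"wy":0,"wz":0,"jaw":0.01},
    {"dx":0,"dy":0,"dz":0.0005,"wx":0,"wy":0,"wz":0,"jaw":0.01},
    {"dx":0,"dy":0,"dz":0,"wx":0,"wy":0,"wz":0,"jaw":0.01}
  ]
}}

```text
t: 11.95
ee_pos: [0.5592, -0.1407, 0.0793]
tool_rot: [-3.141, 0.0, 1.566]
force: [-2.4, -1.8, 6.4]
gripper_width: 0.219
grip_force: 35.1
```

Call:
{"method": "apply_moves", "body": {
  "rows": [
    {"dx":0,"dy":0,"dz":0.0005,"wx":0,"wy":0,"wz":0,"jaw":0.01},
    {"dx":0,"dy":0,"dz":0,"wx":0,"wy":0,"wz":0,"jaw":0.01},
    {"dx":0,"dy":0,"dz":0,"wx":0,"wy":0,"wz":0,"jaw":0.01}
  ]
}}

```text
t: 12.2
ee_pos: [0.5592, -0.1408, 0.0793]
tool_rot: [-3.142, 0.0, 1.566]
force: [-2.8, -2.6, 9.2]
gripper_width: 0.22
grip_force: 35.5
```

```bash
python3 - <<'E'
from h import *
print('q7',robot.read_state()['q'].round(2),robot.read_state()['wrist_torque'].round(3))
d=np.load('pics/w4.npz');KE=(d['K'],d['E']); f=lambda c,r:(c/2.7+140,r/2.7+200)
for n,r,z in(('coll far',157,.046),('coll near',268,.046),('coll far bottom',131,.034),('pad tip',144,.039),('pad tip+',144,.041),):
  print(n,(onz('',f(373,r),z,KE)[1]-.0796)*1e3)
E
```

```text
q7 [ 0.36  0.63 -0.27  2.04  0.33  0.51 -0.16] [-0.41   0.769  0.001]
coll far 9.608575701109679
coll near -10.339687051941146
coll far bottom 8.889586827262915
pad tip 8.71157217267092
pad tip+ 9.607613029491812
```

Felt the stop at TCP z = 0.0793, as expected. I'll relieve the side load, release, check that it stands upright, then go around the nut.

Call:
{"method": "apply_moves", "body": {
  "rows": [
    {"dx":-0.0003,"dy":-0.0003,"dz":-0.0004,"wx":0,"wy":0,"wz":0,"jaw":0.01},
    {"dx":0,"dy":0,"dz":-0.0003,"wx":0,"wy":0,"wz":0,"jaw":0.01},
    {"dx":0,"dy":0,"dz":0,"wx":0,"wy":0,"wz":0,"jaw":0.022},
    {"dx":0,"dy":0,"dz":0,"wx":0,"wy":0,"wz":0,"jaw":0.027},
    {"dx":0,"dy":0,"dz":0,"wx":0,"wy":0,"wz":0,"jaw":0.035},
    {"dx":0,"dy":0,"dz":0,"wx":0,"wy":0,"wz":0,"jaw":0.045},
    {"dx":0,"dy":0,"dz":0,"wx":0,"wy":0,"wz":0,"jaw":0.05},
    {"dx":0,"dy":0,"dz":0,"wx":0,"wy":0,"wz":0,"jaw":0.05}
  ]
}}

```text
t: 12.87
ee_pos: [0.559, -0.1409, 0.0789]
tool_rot: [3.142, -0.0, 1.566]
force: [-0.3, 0.5, 0.2]
gripper_width: 0.584
grip_force: 0.0
```

```bash
python3 look.py w7 stub_collar=.0815 stub=.0475
python3 - <<'E'
from h import *
i=cv2.imread('pics/w7.png');a=cv2.resize(i[170:420,160:400],None,fx=2.3,fy=2.3,interpolation=cv2.INTER_CUBIC); cv2.imwrite('pics/w7c.png',a)
E
```

```text
[ 0.559  -0.1409  0.0789] [ 3.1415e+00 -3.0000e-04  1.5663e+00]
stub 0.73 [277.1 243.3] [ 0.5597 -0.1407  0.0475]
```

View pics/w7c.png

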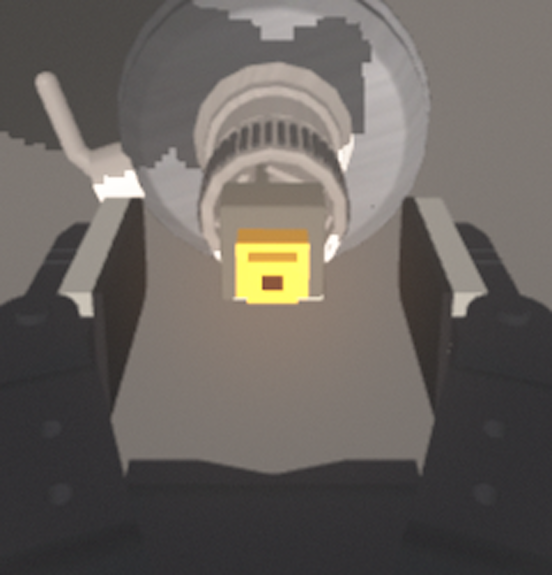

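The stub stands upright in the collet and the fingers are centred on it. Lowering around the nut.

Call:
{"method": "apply_moves", "body": {
  "rows": [
    {"dx":0,"dy":0,"dz":0.007,"wx":0,"wy":0,"wz":0,"jaw":0.05},
    {"dx":0,"dy":0,"dz":0.007,"wx":0,"wy":0,"wz":0,"jaw":0.05},
    {"dx":0,"dy":0,"dz":0.007,"wx":0,"wy":0,"wz":0,"jaw":0.045},
    {"dx":0,"dy":0,"dz":0.005,"wx":0,"wy":0,"wz":0,"jaw":0.04},
    {"dx":0,"dy":0,"dz":0,"wx":0,"wy":0,"wz":0,"jaw":0.038},
    {"dx":0,"dy":0,"dz":0,"wx":0,"wy":0,"wz":0,"jaw":0.036},
    {"dx":0,"dy":0,"dz":0,"wx":0,"wy":0,"wz":0,"jaw":0.036},
    {"dx":0,"dy":0,"dz":0,"wx":0,"wy":0,"wz":0,"jaw":0.036}
  ],
  "squeeze": 30
}}

```text
t: 13.68
ee_pos: [0.5591, -0.1411, 0.0532]
tool_rot: [3.141, 0.0, 1.566]
force: [0.1, 0.1, -0.2]
gripper_width: 0.423
grip_force: 0.0
```

Call:
{"method": "apply_moves", "body": {
  "rows": [
    {"dx":0,"dy":0,"dz":0,"wx":0,"wy":0,"wz":0,"jaw":0.025},
    {"dx":0,"dy":0,"dz":0,"wx":0,"wy":0,"wz":0,"jaw":0.02},
    {"dx":0,"dy":0,"dz":0,"wx":0,"wy":0,"wz":0,"jaw":0.02},
    {"dx":0,"dy":0,"dz":0,"wx":0,"wy":0,"wz":0,"jaw":0.02}
  ]
}}

```text
t: 14.02
ee_pos: [0.5593, -0.1412, 0.0534]
tool_rot: [3.141, 0.0, 1.566]
force: [0.8, 0.0, 3.1]
gripper_width: 0.358
grip_force: 29.9
```

```bash
cat > st.py <<'E'
from h import *
s=robot.read_state();print('t',s['t'],'F',s['force'].round(1),'M',s['wrist_torque'].round(3),'yaw',s['tool_rot'][2].round(4),s['ee_pos'].round(4),'grip',s['grip_force'].round(1),'w',round(s['gripper_width'],3),'q7',s['q'][6].round(3))
E
python3 st.py
```

```text
Traceback (most recent call last):
  File "st.py", line 2, in <module>
    s=robot.read_state();print('t',s['t'],'F',s['force'].round(1),'M',s['wrist_torque'].round(3),'yaw',s['tool_rot'][2].round(4),s['ee_pos'].round(4),'grip',s['grip_force'].round(1),'w',round(s['gripper_width'],3),'q7',s['q'][6].round(3))
                                                                                                                                                             ^^^^^^^^^^^^^^^^^^^^^
AttributeError: 'float' object has no attribute 'round'
```

Call:
{"method": "apply_moves", "body": {
  "rows": [
    {"dx":0,"dy":0,"dz":0,"wx":0,"wy":0,"wz":0,"jaw":0.01},
    {"dx":0,"dy":0,"dz":0,"wx":0,"wy":0,"wz":0,"jaw":0.01},
    {"dx":0,"dy":0,"dz":0,"wx":0,"wy":0,"wz":1,"jaw":0.01},
    {"dx":0,"dy":0,"dz":0,"wx":0,"wy":0,"wz":1,"jaw":0.01},
    {"dx":0,"dy":0,"dz":0,"wx":0,"wy":0,"wz":1,"jaw":0.01},
    {"dx":0,"dy":0,"dz":0,"wx":0,"wy":0,"wz":1,"jaw":0.01},
    {"dx":0,"dy":0,"dz":0,"wx":0,"wy":0,"wz":1,"jaw":0.01}
  ],
  "squeeze": 80
}}

```text
t: 14.6
ee_pos: [0.5594, -0.1411, 0.0537]
tool_rot: [3.14, 0.0, 1.479]
force: [-0.1, -0.1, 4.7]
gripper_width: 0.338
grip_force: 78.5
```

```bash
sed -i "s/s\['grip_force'\].round(1)/round(s['grip_force'],1)/" st.py; python3 st.py
```

```text
t 14.6 F [-0.1 -0.1  4.7] M [0.022 0.174 0.19 ] yaw 1.4794 [ 0.5594 -0.1411  0.0537] grip 78.5 w 0.338 q7 -0.232
```

Call:
{"method": "apply_moves", "body": {
  "rows": [
    {"dx":0,"dy":0,"dz":0,"wx":0,"wy":0,"wz":2,"jaw":0.01},
    {"dx":0,"dy":0,"dz":0,"wx":0,"wy":0,"wz":2,"jaw":0.01},
    {"dx":0,"dy":0,"dz":0,"wx":0,"wy":0,"wz":2,"jaw":0.01},
    {"dx":0,"dy":0,"dz":0,"wx":0,"wy":0,"wz":2,"jaw":0.01},
    {"dx":0,"dy":0,"dz":0,"wx":0,"wy":0,"wz":2,"jaw":0.01},
    {"dx":0,"dy":0,"dz":0,"wx":0,"wy":0,"wz":1,"jaw":0.01},
    {"dx":0,"dy":0,"dz":0,"wx":0,"wy":0,"wz":1,"jaw":0.01},
    {"dx":0,"dy":0,"dz":0,"wx":0,"wy":0,"wz":1,"jaw":0.01}
  ]
}}

```text
t: 15.27
ee_pos: [0.5596, -0.1412, 0.0537]
tool_rot: [3.14, 0.0, 1.252]
force: [-0.6, -0.8, 4.5]
gripper_width: 0.339
grip_force: 78.5
```

```bash
python3 st.py
```

```text
t 15.2667 F [-0.6 -0.8  4.5] M [-0.013  0.115  0.25 ] yaw 1.2525 [ 0.5596 -0.1412  0.0537] grip 78.5 w 0.339 q7 -0.385
```

Call:
{"method": "apply_moves", "body": {
  "rows": [
    {"dx":0,"dy":0,"dz":0,"wx":0,"wy":0,"wz":2,"jaw":0.01},
    {"dx":0,"dy":0,"dz":0,"wx":0,"wy":0,"wz":2,"jaw":0.01},
    {"dx":0,"dy":0,"dz":0,"wx":0,"wy":0,"wz":1,"jaw":0.01},
    {"dx":0,"dy":0,"dz":0,"wx":0,"wy":0,"wz":1,"jaw":0.01},
    {"dx":0,"dy":0,"dz":0,"wx":0,"wy":0,"wz":1,"jaw":0.01}
  ]
}}

```text
t: 15.68
ee_pos: [0.5597, -0.1412, 0.0537]
tool_rot: [3.14, -0.0, 1.13]
force: [-0.8, -0.5, 4.7]
gripper_width: 0.338
grip_force: 78.6
```

```bash
python3 st.py
```

```text
t 15.6833 F [-0.8 -0.5  4.7] M [-0.082  0.03   0.24 ] yaw 1.1303 [ 0.5597 -0.1412  0.0537] grip 78.6 w 0.338 q7 -0.466
```

Call:
{"method": "apply_moves", "body": {
  "rows": [
    {"dx":0,"dy":0,"dz":0,"wx":0,"wy":0,"wz":2,"jaw":0.01},
    {"dx":0,"dy":0,"dz":0,"wx":0,"wy":0,"wz":2,"jaw":0.01},
    {"dx":0,"dy":0,"dz":0,"wx":0,"wy":0,"wz":1,"jaw":0.01},
    {"dx":0,"dy":0,"dz":0,"wx":0,"wy":0,"wz":1,"jaw":0.01},
    {"dx":0,"dy":0,"dz":0,"wx":0,"wy":0,"wz":1,"jaw":0.01}
  ]
}}

```text
t: 16.1
ee_pos: [0.5598, -0.1413, 0.0537]
tool_rot: [3.14, -0.0, 1.008]
force: [-0.2, -0.6, 4.8]
gripper_width: 0.338
grip_force: 78.6
```

```bash
python3 st.py
```

```text
t 16.1 F [-0.2 -0.6  4.8] M [-0.049  0.039  0.274] yaw 1.0082 [ 0.5598 -0.1413  0.0537] grip 78.6 w 0.338 q7 -0.546
```

Call:
{"method": "apply_moves", "body": {
  "rows": [
    {"dx":0,"dy":0,"dz":0,"wx":0,"wy":0,"wz":1,"jaw":0.01},
    {"dx":0,"dy":0,"dz":0,"wx":0,"wy":0,"wz":1,"jaw":0.01},
    {"dx":0,"dy":0,"dz":0,"wx":0,"wy":0,"wz":1,"jaw":0.01},
    {"dx":0,"dy":0,"dz":0,"wx":0,"wy":0,"wz":1,"jaw":0.01}
  ]
}}

```text
t: 16.43
ee_pos: [0.5598, -0.1413, 0.0537]
tool_rot: [3.14, -0.001, 0.938]
force: [0.1, -0.8, 4.0]
gripper_width: 0.342
grip_force: 78.6
```

```bash
python3 st.py
```

```text
t 16.4333 F [ 0.1 -0.8  4. ] M [-0.066  0.01   0.262] yaw 0.9385 [ 0.5598 -0.1413  0.0537] grip 78.6 w 0.342 q7 -0.592
```

Call:
{"method": "apply_moves", "body": {
  "rows": [
    {"dx":0,"dy":0,"dz":0,"wx":0,"wy":0,"wz":1,"jaw":0.01},
    {"dx":0,"dy":0,"dz":0,"wx":0,"wy":0,"wz":1,"jaw":0.01},
    {"dx":0,"dy":0,"dz":0,"wx":0,"wy":0,"wz":1,"jaw":0.01},
    {"dx":0,"dy":0,"dz":0,"wx":0,"wy":0,"wz":1,"jaw":0.01}
  ]
}}

```text
t: 16.77
ee_pos: [0.5599, -0.1413, 0.0537]
tool_rot: [3.14, -0.001, 0.869]
force: [0.3, -0.5, 4.3]
gripper_width: 0.338
grip_force: 78.6
```

```bash
python3 st.py
```

```text
t 16.7667 F [ 0.3 -0.5  4.3] M [-0.097 -0.014  0.335] yaw 0.8688 [ 0.5599 -0.1413  0.0537] grip 78.6 w 0.338 q7 -0.637
```

Call:
{"method": "apply_moves", "body": {
  "rows": [
    {"dx":0,"dy":0,"dz":0,"wx":0,"wy":0,"wz":1,"jaw":0.01},
    {"dx":0,"dy":0,"dz":0,"wx":0,"wy":0,"wz":1,"jaw":0.01},
    {"dx":0,"dy":0,"dz":0,"wx":0,"wy":0,"wz":1,"jaw":0.01},
    {"dx":0,"dy":0,"dz":0,"wx":0,"wy":0,"wz":1,"jaw":0.01}
  ]
}}

```text
t: 17.1
ee_pos: [0.5599, -0.1414, 0.0537]
tool_rot: [3.14, -0.001, 0.799]
force: [0.4, -0.1, 5.1]
gripper_width: 0.342
grip_force: 78.6
```

```bash
python3 st.py
```

```text
t 17.1 F [ 0.4 -0.1  5.1] M [-0.079  0.015  0.279] yaw 0.799 [ 0.5599 -0.1414  0.0537] grip 78.6 w 0.342 q7 -0.682
```

```bash
cat > hold.py <<'E'
from h import *
v=[]
for i in range(8): robot.get_image('scene'); s=robot.read_state(); v.append(s['wrist_torque'][2])
print(np.round(v,3),np.mean(v[3:]).round(3),s['tool_rot'][2].round(4))
E
python3 hold.py
```

```text
[0.262 0.248 0.244 0.215 0.208 0.274 0.234 0.216] 0.229 0.7992
```

Call:
{"method": "apply_moves", "body": {
  "rows": [
    {"dx":0,"dy":0,"dz":0,"wx":0,"wy":0,"wz":1,"jaw":0.01},
    {"dx":0,"dy":0,"dz":0,"wx":0,"wy":0,"wz":1,"jaw":0.01},
    {"dx":0,"dy":0,"dz":0,"wx":0,"wy":0,"wz":1,"jaw":0.01}
  ]
}}

```text
t: 17.75
ee_pos: [0.56, -0.1414, 0.0537]
tool_rot: [3.14, -0.001, 0.747]
force: [0.5, -0.9, 5.0]
gripper_width: 0.339
grip_force: 78.6
```

```bash
python3 st.py
```

```text
t 17.75 F [ 0.5 -0.9  5. ] M [-0.057 -0.085  0.349] yaw 0.7467 [ 0.56   -0.1414  0.0537] grip 78.6 w 0.339 q7 -0.716
```

Call:
{"method": "apply_moves", "body": {
  "rows": [
    {"dx":0,"dy":0,"dz":0,"wx":0,"wy":0,"wz":1,"jaw":0.01},
    {"dx":0,"dy":0,"dz":0,"wx":0,"wy":0,"wz":1,"jaw":0.01}
  ]
}}

```text
t: 17.92
ee_pos: [0.56, -0.1414, 0.0537]
tool_rot: [3.14, -0.001, 0.712]
force: [0.1, -0.4, 5.0]
gripper_width: 0.339
grip_force: 78.6
```

```bash
python3 st.py; python3 hold.py
```

```text
t 17.9167 F [ 0.1 -0.4  5. ] M [-0.135 -0.054  0.372] yaw 0.7119 [ 0.56   -0.1414  0.0537] grip 78.6 w 0.339 q7 -0.739
[0.288 0.297 0.244 0.272 0.226 0.253 0.253 0.268] 0.254 0.7121
```

Call:
{"method": "apply_moves", "body": {
  "rows": [
    {"dx":0,"dy":0,"dz":0,"wx":0,"wy":0,"wz":0.7,"jaw":0.01},
    {"dx":0,"dy":0,"dz":0,"wx":0,"wy":0,"wz":0.7,"jaw":0.01}
  ]
}}

```text
t: 18.48
ee_pos: [0.56, -0.1414, 0.0537]
tool_rot: [3.14, -0.001, 0.688]
force: [0.2, -0.1, 5.1]
gripper_width: 0.339
grip_force: 78.6
```

```bash
python3 st.py
```

```text
t 18.4833 F [ 0.2 -0.1  5.1] M [-0.069 -0.056  0.348] yaw 0.6878 [ 0.56   -0.1414  0.0537] grip 78.6 w 0.339 q7 -0.754
```

Call:
{"method": "apply_moves", "body": {
  "rows": [
    {"dx":0,"dy":0,"dz":0,"wx":0,"wy":0,"wz":0.7,"jaw":0.01}
  ]
}}

```text
t: 18.57
ee_pos: [0.56, -0.1415, 0.0537]
tool_rot: [3.14, -0.001, 0.676]
force: [0.0, -0.1, 5.2]
gripper_width: 0.339
grip_force: 78.6
```

```bash
python3 st.py
```

```text
t 18.5667 F [ 0.  -0.1  5.2] M [-0.1   -0.039  0.377] yaw 0.6756 [ 0.56   -0.1415  0.0537] grip 78.6 w 0.339 q7 -0.762
```

Call:
{"method": "apply_moves", "body": {
  "rows": [
    {"dx":0,"dy":0,"dz":0,"wx":0,"wy":0,"wz":0.7,"jaw":0.01}
  ]
}}

```text
t: 18.65
ee_pos: [0.56, -0.1414, 0.0537]
tool_rot: [3.14, -0.001, 0.663]
force: [-0.1, -1.0, 4.7]
gripper_width: 0.339
grip_force: 78.6
```

```bash
python3 st.py; python3 hold.py
```

```text
t 18.65 F [-0.1 -1.   4.7] M [-0.133 -0.02   0.444] yaw 0.6634 [ 0.56   -0.1414  0.0537] grip 78.6 w 0.339 q7 -0.77
[0.294 0.253 0.33  0.322 0.333 0.343 0.342 0.289] 0.326 0.6635
```

The moving torque now averages about 0.39–0.40 N m, and the total turn is 0.90 rad, so at most 0.55 rad past touch. I'm stopping here: release and retract straight up.

Call:
{"method": "apply_moves", "body": {
  "rows": [
    {"dx":0,"dy":0,"dz":0,"wx":0,"wy":0,"wz":0,"jaw":0.033},
    {"dx":0,"dy":0,"dz":0,"wx":0,"wy":0,"wz":0,"jaw":0.04},
    {"dx":0,"dy":0,"dz":0,"wx":0,"wy":0,"wz":0,"jaw":0.05},
    {"dx":0,"dy":0,"dz":0,"wx":0,"wy":0,"wz":0,"jaw":0.055},
    {"dx":0,"dy":0,"dz":0,"wx":0,"wy":0,"wz":0,"jaw":0.055},
    {"dx":0,"dy":0,"dz":0,"wx":0,"wy":0,"wz":0,"jaw":0.055}
  ]
}}

```text
t: 19.55
ee_pos: [0.5586, -0.141, 0.0529]
tool_rot: [-3.141, 0.0, 0.662]
force: [-0.1, 0.0, -0.6]
gripper_width: 0.642
grip_force: 0.0
```

```bash
python3 st.py; python3 hold.py
```

```text
t 19.55 F [-0.1  0.  -0.6] M [-0.005  0.058 -0.004] yaw 0.6618 [ 0.5586 -0.141   0.0529] grip 0.0 w 0.642 q7 -0.771
[ 0.008 -0.013 -0.    -0.02  -0.005 -0.01  -0.021 -0.04 ] -0.019 0.662
```

Call:
{"method": "apply_moves", "body": {
  "rows": [
    {"dx":0,"dy":0,"dz":-0.01,"wx":0,"wy":0,"wz":0,"jaw":0.055},
    {"dx":0,"dy":0,"dz":-0.015,"wx":0,"wy":0,"wz":0,"jaw":0.055},
    {"dx":0,"dy":0,"dz":-0.02,"wx":0,"wy":0,"wz":0,"jaw":0.055},
    {"dx":0,"dy":0,"dz":-0.03,"wx":0,"wy":0,"wz":0,"jaw":0.055},
    {"dx":0,"dy":0,"dz":-0.03,"wx":0,"wy":0,"wz":0,"jaw":0.055},
    {"dx":0,"dy":0,"dz":-0.03,"wx":0,"wy":0,"wz":0,"jaw":0.055},
    {"dx":0,"dy":0,"dz":-0.02,"wx":0,"wy":0,"wz":0,"jaw":0.055},
    {"dx":0,"dy":0,"dz":0,"wx":0,"wy":0,"wz":0,"jaw":0.055}
  ]
}}

```text
t: 20.62
ee_pos: [0.562, -0.1418, 0.2135]
tool_rot: [3.134, -0.007, 0.662]
force: [0.5, -0.2, 0.2]
gripper_width: 0.647
grip_force: 0.0
```

```bash
python3 look.py w8 stub_collar=.0815 stub=.0475 chuck_mouth=.0715; python3 - <<'E'
from h import *
a=shot('scene','s1'); w=cv2.imread('pics/w8.png')[130:290,180:380]
a=a[:,:,::-1][110:310,150:420]
cv2.imwrite('pics/f.png',np.hstack([cv2.resize(a,(405,300),interpolation=2),cv2.resize(w,(375,300),interpolation=2)]))
E
```

```text
[ 0.562  -0.1418  0.2135] [ 3.1341 -0.0066  0.6617]
stub_collar 0.71 [113.6 151. ] [ 0.5143 -0.0157  0.0815]
stub_collar 0.68 [273.9 200.3] [ 0.5603 -0.1414  0.0815]
stub 0.97 [274.7 188.3] [ 0.5626 -0.1404  0.0475]
stub 0.69 [129.4 146. ] [ 0.5138 -0.0145  0.0475]
stub 0.56 [133.3   6.7] [0.6111 0.0403 0.0475]
stub 0.56 [ 10.8 126.1] [0.4652 0.0762 0.0475]
chuck_mouth 0.55 [274.4 199.7] [ 0.5589 -0.143   0.0715]
```

View pics/f.png

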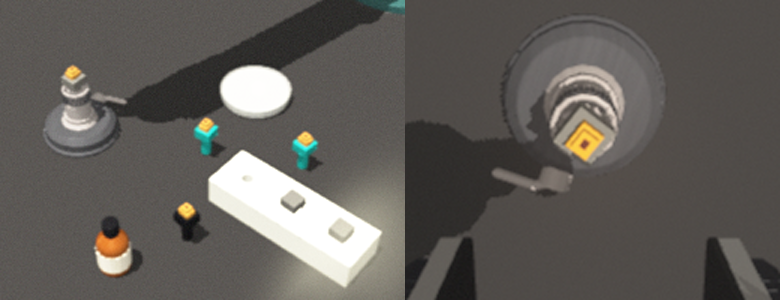

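The stub stands upright and gripped on the stand (left panel, at (72,80)). The empties, dish and bottle are where they were, and the robot is clear. Handing in.

```bash
python3 -c "
from station import robot
print(robot.sign_off())"
```

```text
the job is handed in; nothing more can be done
None
```

I handed the job in at about 21 s: the holder stands upright, home on the stop, with the nut turned 0.90 rad to about 0.4 N m and nothing else disturbed. The torque held at rest read about 0.33 N m, against the 0.22 you listed for that grip.

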